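Tip a moulded shortbread out of its tin and serve it

TASK

The dark chocolate shortbread fan lies just below the rim of its hollow in the baking tin, too snug to be gripped. Press its narrow end down and inwards so that it rocks round in the rounded hollow until the wide end stands well clear of the tin and stays there by itself, then grip it by that end, lift it out and lay it flat in the middle of the white plate without dropping it. Be gentle, so that it does not break; leave the plain ones lying in their hollows, and the mug and the timer where they stand.

Things in the scene. Friction and masses are not known exactly. Their poses are not given: they have to be found in the camera images.
- choc: dark chocolate shortbread, rigid fan 96 mm long (x), 40 mm wide at the narrow, 60 mm at the wide end (upright flanks), 20 mm thick mid-way, 70 g. Origin: centre of its flat top; z up, x to the wide end. Its underside, but for a 20 mm flat, is an arc of 66 mm radius about an axis along y, 45 mm above the top. It starts 1 mm below the tin's top, 1.5 mm play each side; friction holds it tipped
- choc_tail (a point): middle of the chocolate fan's narrow end, on the flat top, 48 mm from its origin
- choc_wide (a point): middle of the chocolate fan's wide end, on the flat top, 48 mm from its origin
- plain1: golden plain shortbread fan of the same shape and frame, in another hollow of the tin
- plain2: golden plain shortbread fan of the same shape and frame, in another hollow of the tin
- tin: steel baking tin 236 x 172 x 26 mm that stands firmly on the worktop, turned with its x axis to the robot's right; four fan-shaped hollows at x -56 and +56 mm by y -40 and +40 mm, narrow ends to -x, one empty; floors are arcs of 66 mm radius to match the fans, deepest 4 mm above the worktop. Origin: centre of its underside; top sheet 26 mm above it
- plate: white dessert plate, 190 mm across, 16 mm high at the rim, inner floor 118 mm across and 5 mm above its underside. Origin: centre of its underside
- mug: pink and white mug, 88 mm across, 90 mm tall with a handle, near the plate. Origin: under its middle, on the worktop
- timer: red and cream wind-up kitchen timer, 62 mm across, 58 mm tall, beside the tin. Origin: under its middle, on the worktop
There are look-alikes about, which are no part of the job. There is more than one size of the choc; the job needs the larger.

How it is judged:
By the outcome, as a careful person would: the job done as asked, in the order asked, and still so for the second after the job is handed in, with the robot touching nothing.
It also fails if it takes over 51 s, if anything falls off the work surface, if the arm or the gripper's body presses on something with over 40 N, if the wrist force passes 120 N, or if a joint passes its speed limit or range.

ROBOT

A 6-joint arm with a two-finger parallel gripper is mounted at the origin on a cart in front of the work surface, level with it; the furniture and walls round the work are solid. World frame = base frame: x ahead of the robot, y to its left, z up, the work surface at z = 0. Lengths are in mm, angles in rad, forces in N, time in s.
With the tool pointing down it reaches from about 300 to 775 mm from the base axis. Payload 14.6 kg.
Tool frame: the origin (TCP) lies midway between the tips of the shut fingers; the grasp point (between the pads) lies 19 mm behind it; z points along the fingers, y is the line along which they close (so a half turn about z gives the same grasp; the last joint's range is limited). The gripper opens to 94 mm and grips with 3 to 60 N. Pads are 16 mm wide; open, the fingers measure 119 mm over their backs; the gripper's body (75 mm by 177 mm) begins 78 mm behind the grasp point.
Start: joints at [-1.368, 0.3, 1.521, -0, 1.321, -0.067], TCP at [146.59, -530.095, 205.446] pointing down, gripper open.
Joint ranges: [-3.03, 3.03], [-0.79, 2.21], [0.23, 2.52], [-1.04, 4.18], [0, 3.07], [-2.55, 2.55]. Speed limits (rad/s): [2.22, 2.22, 2.57, 3.14, 3.14, 3.14].

INTERFACE

Orientations are given as a 3x3 rotation matrix whose columns are the frame's x, y, z axes.
In Python, from cell import manip gives the robot as it stands. The module is installed in compiled form; this text tells all that it offers.
- The arm moves only by the shell command python3 -m crank 'ROWS' [OPENING] [FORCE]. ROWS is JSON, a list of rows, each a list of 2 entries, a list of its own where there are three numbers: the shift along the tool's x, y, z each as a share of 30 mm, from -1 to 1, then the turn, a rotation vector about the tool's x, y, z each as a share of 0.12 rad, from -1 to 1. In form: [[[x, y, z], [rx, ry, rz]], ...]. A call has 1 to 12 rows; each row shifts and turns the commanded pose from where the row before left it, along the tool's axes as they then stand; what a row does not reach is not made up. A row lasts 1/12 s, in which the tool goes at most 41.7 mm and 7.16 degrees, less where a joint would pass 70% of its speed; a pose out of reach is approached as far as the arm can. A call with a number of a shift or a turn outside -1 to 1 is refused whole. A call with a gripper value outside its range is refused whole. OPENING is the opening, from 0 (shut) to 1 (fully open), set as the call begins (- or left out, the last holds). The fingers move at their own pace and stop on an object; FORCE is the grip in N (left out, the last holds). Time passes only in rows, so rows that do not move let the fingers close. It gives the time, the measured TCP pose, the force, the opening and the grip force at its end, in the units of the state.
- manip.state(): the state, without advancing time (a new reading comes with each control period).
- manip.read_camera(name): name is "scene" or "top" or "wrist"; returns the picture (400x640x3 uint8, red, green, blue); there is no depth.
- manip.calibration(name): a dict with "fx", "fy", "cx", "cy" (pixels), "k1" (the pictures are not rectified: a ray, as slopes to the right and down, at radius r is drawn at 1 + k1 r^2 times it, then the intrinsics apply), "origin" and "orientation" of the camera in the world; the wrist camera has in their place "mount" (4x4, takes a point from camera to tool coordinates, whose origin is the TCP and whose axes are the flange's). Camera axes: x right, y down, z forward; pixel columns grow to the right and rows downward; lengths in mm; the calibration is good to about 2 mm. A picture is of the moment at which its call begins: read the wrist's pose just before it. calibration takes no time and is no camera call.
- manip.hand_in(): hands the job in; it is judged then, once.
The state is a dict: "time_s": time; "joint_pos": joint angles; "qd": joint speeds; "effort": joint torques, N m; "eef_pos": TCP position; "eef_rot": TCP orientation; "ft_force": force on the tool from outside, world axes, zero at the start; "torque": the same for the moment, N m; "gripper_width": opening from 0.0 (shut) to 1.0 (fully open); "grasp_force": force on a finger pad.
Only numpy, scipy, OpenCV 4.12 (cv2) and the standard library are available. Lean on these libraries where they do the work, as an engineer would, in place of code of your own. Each camera call takes 0.05 s, during which the arm holds its last target. There are 200 camera calls.

## Working session

There is one attempt and no reset: what is moved stays moved. The work goes in short steps, Python scripts to look and compute and a shell command to move; the robot and the scene stay as the last step left them, time stands still between calls to the robot, and variables do not carry over. Pictures are saved under pics/ and viewed, at most 14 in all, crops included, and the job is handed in when it is done.

```bash
mkdir -p pics; cat > h.py <<'E'
import numpy as np, cv2, json
from cell import manip
def snap(n,f=None):
    s=manip.state(); im=manip.read_camera(n)
    if f: cv2.imwrite('pics/'+f,im[:,:,::-1])
    return s,im
def cam(n,s=None):
    c=manip.calibration(n)
    if 'mount' in c:
        M=np.array(c['mount']); R=np.array(s['eef_rot']); 
        return c,R@M[:3,3]+np.array(s['eef_pos']),R@M[:3,:3]
    return c,np.array(c['origin']),np.array(c['orientation'])
def ray(n,px,s=None):
    c,o,R=cam(n,s)
    K=np.array([[c['fx'],0,c['cx']],[0,c['fy'],c['cy']],[0,0,1.]])
    p=cv2.undistortPoints(np.array(px,float).reshape(-1,1,2),K,np.array([0,0,0,0.])).reshape(-1,2)
    q=p.copy()
    for _ in range(20): q=p/(1+c['k1']*(q**2).sum(1,keepdims=True))
    d=np.c_[q,np.ones(len(q))]@R.T
    return o,d
def onz(n,px,z,s=None):
    o,d=ray(n,px,s); t=(z-o[2])/d[:,2]; return o+t[:,None]*d
def tri(o1,d1,o2,d2):
    A=np.c_[d1,-d2]; t=np.linalg.lstsq(A,o2-o1,rcond=None)[0]
    a=o1+t[0]*d1;b=o2+t[1]*d2; return (a+b)/2,np.linalg.norm(a-b)
E
python3 - <<'E'
from h import *
a=[]
for n in['top','scene']: s,i=snap(n,n+'0.png')
s,i=snap('wrist','wrist0.png')
for n in['top','scene','wrist']: print(n,manip.calibration(n))
print(s)
a=cv2.imread('pics/top0.png')
E
```

```text
top {'fx': 446.0433358835467, 'fy': 446.0433358835467, 'cx': 322.86394934806304, 'cy': 197.07512643397556, 'k1': -0.11354289287521724, 'origin': array([ 364.42861785,  -18.21401728, 1150.57995396]), 'orientation': array([[ 1.50276672e-02, -9.84076218e-01,  1.77110603e-01],
       [-9.96604445e-01, -4.00214902e-04,  8.23372384e-02],
       [-8.09552359e-02, -1.77746550e-01, -9.80740747e-01]])}
scene {'fx': 442.5781940252766, 'fy': 442.5781940252766, 'cx': 328.48920208518047, 'cy': 202.25561590702372, 'k1': 0.03424191478303855, 'origin': array([-185.97186699,  999.25048513,  747.02859511]), 'orientation': array([[-0.78299322, -0.30515334,  0.54203603],
       [-0.62160894,  0.41592415, -0.66378417],
       [-0.02288991, -0.85667295, -0.51535183]])}
wrist {'fx': 335.0020839088197, 'fy': 335.0020839088197, 'cx': 321.65523311114214, 'cy': 194.07208396374145, 'k1': 0.007571636523863755, 'mount': array([[ 8.69060450e-04, -9.73676725e-01, -2.27931743e-01,
         6.58016908e+01],
       [ 9.99999359e-01,  1.01168416e-03, -5.08895455e-04,
         4.24597471e-02],
       [ 7.26094594e-04, -2
[... 251 characters left out ...]
      1.32072359e+00, -6.66115243e-02]), 'qd': array([-0.00101977, -0.00094724, -0.00174521,  0.00164162,  0.00153701,
       -0.00033497]), 'effort': array([ 9.22985819e-04, -5.32644224e+01, -3.53283870e+01,  7.09332875e-02,
        2.35018943e-02, -6.46865396e-05]), 'eef_pos': array([ 146.53897889, -529.87876202,  204.94305943]), 'eef_rot': array([[ 9.63823715e-01,  2.66540425e-01, -2.19992617e-04],
       [ 2.66540508e-01, -9.63823160e-01,  1.03629311e-03],
       [ 6.41800270e-05, -1.05744082e-03, -9.99999439e-01]]), 'ft_force': array([ 1.00876365,  0.15725647, -0.24818061]), 'torque': array([-0.0013458 , -0.03049109, -0.0241701 ]), 'grasp_force': 0.0, 'gripper_width': 1.002694826996479}
```

View pics/top0.png

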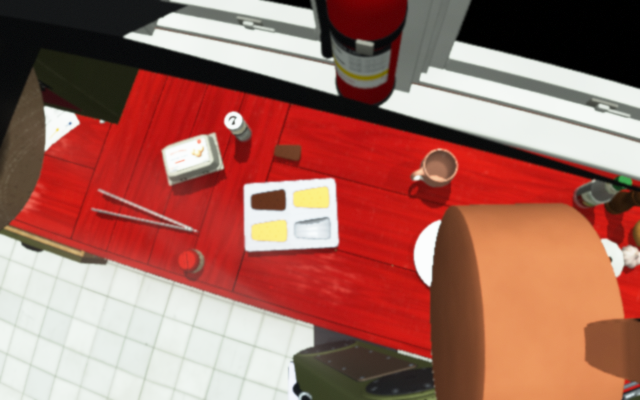

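View pics/scene0.png

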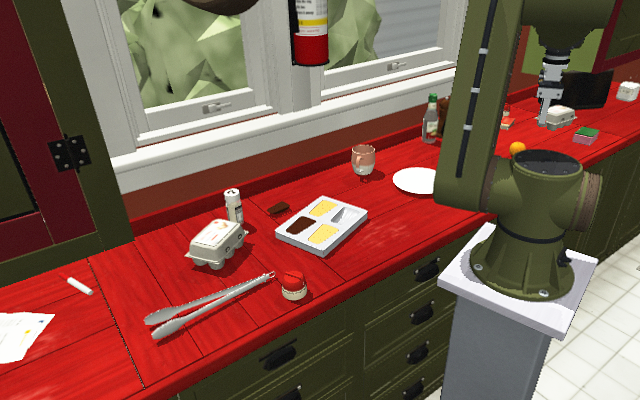

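The top picture shows the tin at (291,215), the chocolate fan in it at (268,200), a smaller loose brown one at (288,152), the plate partly hidden by the arm near (435,255), the mug at (438,165) and the timer at (190,262). The scene view agrees, with the plate at (415,180).

```bash
python3 - <<'E'
from h import *
im={n:cv2.imread(f'pics/{n}0.png') for n in['top','scene']}
# choc mask and tin corners, plate
for n,roi,z in [('top',(245,180,95,72),25),('scene',(270,190,100,66),25)]:
    I=im[n];x,y,w,h=roi
    b=I.max(2)<95; hsv=cv2.cvtColor(I,cv2.COLOR_BGR2HSV)
    m=((I[:,:,2]<130)&(I[:,:,1]<70)).astype(np.uint8); mm=np.zeros_like(m); mm[y:y+h,x:x+w]=m[y:y+h,x:x+w]
    k,l,st,ce=cv2.connectedComponentsWithStats(mm); 
    for i in range(1,k):
        if st[i,4]>60:
            c=cv2.findContours((l==i).astype(np.uint8),0,2)[0][0]
            r=cv2.boxPoints(cv2.minAreaRect(c)); print(n,'dark',st[i],ce[i],onz(n,[ce[i]],z).round(1)); print(onz(n,r,z).round(1))
    ye=((hsv[:,:,0]>18)&(hsv[:,:,0]<35)&(hsv[:,:,1]>60)).astype(np.uint8); mm=np.zeros_like(m); mm[y:y+h,x:x+w]=ye[y:y+h,x:x+w]
    k,l,st,ce=cv2.connectedComponentsWithStats(mm)
    for i in range(1,k):
        if st[i,4]>60: print(n,'yellow',st[i],ce[i],onz(n,[ce[i]],z).round(1))
    wh=((hsv[:,:,1]<60)&(hsv[:,:,2]>140)).astype(np.uint8)
    k,l,st,ce=cv2.connectedComponentsWithStats(wh)
    for i in range(1,k):
        if st[i,4]>300 and (n=='top' and st[i,0]>220 and st[i,0]<450 and st[i,1]>150 or n=='scene' and st[i,0]>265 and st[i,1]>150 and st[i,0]<400):
            c=cv2.findContours((l==i).astype(np.uint8),0,2)[0][0]; h_=cv2.convexHull(c)
            r=cv2.boxPoints(cv2.minAreaRect(h_)); print(n,'white',st[i],ce[i]); print(onz(n,r,26).round(1).tolist())
            p=onz(n,h_.reshape(-1,2),16); 
            if n=='scene': print('plate ext',p.min(0),p.max(0))
            else:
                A=np.c_[p[:,:2],np.ones(len(p))]; 
                q=p[p[:,1]>p[:,1].mean()]
# timer / mug
print('timer',onz('top',[[190,262]],50),'mug',onz('top',[[439,166]],85),'smallchoc',onz('top',[[288,153]],20))
E
```

```text
top dark [252 191  33  18 499] [268.85771543 200.43687375] [[558.8 217.   25. ]]
[[583.8 262.9  25. ]
 [583.7 177.9  25. ]
 [539.  176.6  25. ]
 [538.7 261.   25. ]]
top dark [273 248  65   4 147] [312.3877551  250.04081633] [[431.6 100.8  25. ]]
[[435.6 201.9  25. ]
 [437.4  38.6  25. ]
 [429.9  38.5  25. ]
 [428.  201.7  25. ]]
top yellow [293 187  36  21 656] [311.67682927 197.66615854] [[566.1 105.2  25. ]]
top yellow [251 220  36  22 663] [269.96832579 230.98944193] [[479.1 211.3  25. ]]
top white [ 244  178   95   74 4469] [293.01722981 217.2416648 ]
[[605.5, 292.9, 26.0], [618.5, 46.2, 26.0], [440.4, 34.7, 26.0], [424.3, 274.4, 26.0]]
top white [ 414  220   28   67 1012] [425.94268775 251.76383399]
[[353.3, -138.8, 26.0], [517.7, -168.7, 26.0], [508.6, -223.0, 26.0], [344.8, -192.0, 26.0]]
scene dark [270 201  22  18 245] [279.11836735 209.42040816] [[670.1 193.5  25. ]]
[[706.9 214.6  25. ]
 [698.7 132.8  25. ]
 [633.6 175.2  25. ]
 [643.7 252.1  25. ]]
scene dark [286 217  30  17 262] [299.88167939 224.72900763] [[561.7 218.8  25. ]]
[[587.5 256.9  25. ]
 [588.1 148.4  25. ]
[... 333 characters left out ...]
322.55205047 233.5362776 ] [[480.1 213.9  25. ]]
scene white [393 167  43  27 928] [415.22090517 179.83405172]
[[452.7, -111.1, 26.0], [545.3, -282.1, 26.0], [407.7, -335.4, 26.0], [330.8, -163.0, 26.0]]
plate ext [ 348.21094529 -344.05162643   16.        ] [ 517.2468451  -153.11050226   16.        ]
scene white [ 275  196   93   55 1779] [323.59527825 222.15064643]
[[604.8, 282.0, 26.0], [629.2, -84.0, 26.0], [422.1, 57.5, 26.0], [431.2, 360.6, 26.0]]
plate ext [436.86862059  25.93791967  16.        ] [628.71919017 278.4826977   16.        ]
timer [[395.20900863 410.79549013  50.        ]] mug [[ 633.85838605 -211.3143645    85.        ]] smallchoc [[687.42429215 171.33572387  20.        ]]
```

```bash
python3 -m crank '[[[0.88,-0.56,-0.15],[0,0,0]],[[0.88,-0.56,-0.15],[0,0,0]],[[0.88,-0.56,-0.15],[0,0,0]],[[0.88,-0.56,-0.15],[0,0,0]],[[0.88,-0.56,-0.15],[0,0,0]],[[0.88,-0.56,-0.15],[0,0,0]],[[0.88,-0.56,-0.15],[0,0,0]],[[0.88,-0.56,-0.15],[0,0,0]],[[0.88,-0.56,-0.15],[0,0,0]],[[0.88,-0.56,-0.15],[0,0,0]],[[0.88,-0.56,-0.15],[0,0,0]],[[0,0,0],[0,0,0]]]' 0
python3 - <<'E'
from h import *
s,I=snap('wrist','w1.png'); snap('top','t1.png')
R=s['eef_rot']; print(s['eef_pos'],s['gripper_width'])
def to(p): print('to',p,(R.T@(np.array(p)-s['eef_pos'])/30).round(3))
to([545,262,200])
E
```

```text
time_s: 1.15
eef_pos: [379.7, -271.6, 255.7]
eef_rot: [[0.963, 0.27, 0.001], [0.27, -0.963, -0.0], [0.001, 0.0, -1.0]]
ft_force: [-1.1, -0.8, 0.0]
gripper_width: 0.185
grasp_force: 0.0
[ 379.71680098 -271.61665593  255.69467568] 0.18493328251080401
to [545, 262, 200] [ 10.102 -15.642   1.863]
```

View pics/w1.png

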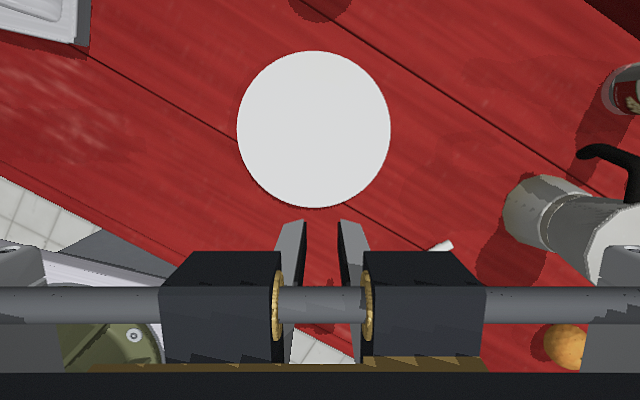

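The wrist picture shows the whole plate, centred at about (313,129), radius about 77 px, and the tin's corner at the top left.

```bash
python3 - <<'E'
from h import *
s=manip.state()
I=cv2.imread('pics/w1.png');h=cv2.cvtColor(I,cv2.COLOR_BGR2HSV)
m=((h[:,:,1]<50)&(h[:,:,2]>150)).astype(np.uint8)
k,l,st,ce=cv2.connectedComponentsWithStats(m);i=l[129,313]
c=cv2.findContours((l==i).astype(np.uint8),0,1)[0][0].reshape(-1,2);print(st[i],ce[i])
p=onz('wrist',c,16,s)[:,:2];e=cv2.minEnclosingCircle(p.astype(np.float32));print(e,p.min(0),p.max(0))
I=cv2.imread('pics/t1.png');h=cv2.cvtColor(I,cv2.COLOR_BGR2HSV)
E
python3 -m crank '[[[0.62,-0.97,0.1],[0,0,0]],[[0.62,-0.97,0.1],[0,0,0]],[[0.62,-0.97,0.1],[0,0,0]],[[0.62,-0.97,0.1],[0,0,0]],[[0.62,-0.97,0.1],[0,0,0]],[[0.62,-0.97,0.1],[0,0,0]],[[0.62,-0.97,0.1],[0,0,0]],[[0.62,-0.97,0.1],[0,0,0]],[[0.62,-0.97,0.1],[0,0,0]],[[0.62,-0.97,0.1],[0,0,0]],[[0.62,-0.97,0.1],[0,0,0]],[[0.62,-0.97,0.1],[0,0,0]]]'
python3 -m crank '[[[0.62,-0.97,0.1],[0,0,0]],[[0.62,-0.97,0.1],[0,0,0]],[[0.62,-0.97,0.1],[0,0,0]],[[0.62,-0.97,0.1],[0,0,-0.9]],[[0,0,0],[0,0,-0.9]],[[0,0,0],[0,0,-0.9]],[[0,0,0],[0,0,-0.9]],[[0,0,0],[0,0,-0.9]],[[0,0,0],[0,0,-0.9]],[[0,0,0],[0,0,-0.9]],[[0,0,0],[0,0,-0.9]],[[0,0,0],[0,0,-0.9]]]'
python3 -m crank '[[[0,0,0],[0,0,-0.9]],[[0,0,0],[0,0,-0.9]],[[0,0,0],[0,0,-0.9]],[[0,0,0],[0,0,0]]]'
python3 -c "
from h import *
s,i=snap('wrist','w2.png');np.save('w2p.npy',s['eef_pos']);np.save('w2r.npy',s['eef_rot']);print(s['joint_pos'])
snap('top','t2.png')"
```

```text
[  237    51   154   157 18980] [313.15758693 128.75194942]
((418.1124267578125, -251.70677185058594), 94.62853240966797) [ 323.78508753 -345.78565794] [ 512.60206326 -157.35739122]
time_s: 2.25
eef_pos: [499.6, 122.0, 218.5]
eef_rot: [[0.964, 0.265, -0.0], [0.265, -0.964, -0.0], [-0.0, 0.0, -1.0]]
ft_force: [0.3, -0.8, -0.1]
gripper_width: 0.005
grasp_force: 0.0
time_s: 3.25
eef_pos: [540.4, 252.0, 206.4]
eef_rot: [[0.319, 0.948, -0.001], [0.948, -0.319, -0.0], [-0.001, -0.001, -1.0]]
ft_force: [-0.3, -0.2, -0.2]
gripper_width: 0.003
grasp_force: 0.0
time_s: 3.58
eef_pos: [540.4, 252.1, 206.5]
eef_rot: [[0.001, 1.0, -0.001], [1.0, -0.001, -0.0], [-0.0, -0.001, -1.0]]
ft_force: [-0.6, -0.7, -0.8]
gripper_width: 0.005
grasp_force: 0.0
[ 3.75220147e-01  4.03542718e-01  1.37942638e+00 -1.44808504e-04
  1.35943983e+00  3.76542079e-01]
```

View pics/w2.png

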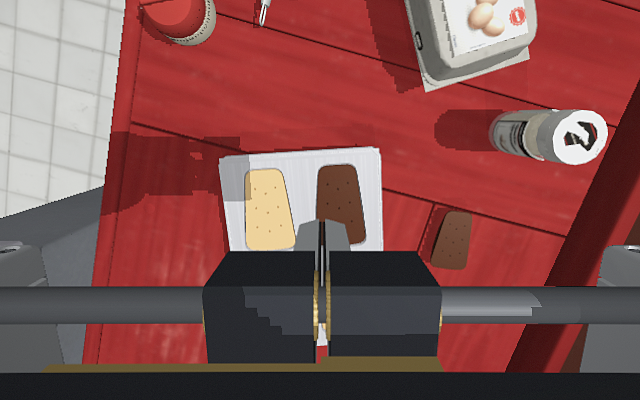

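The choc is at about (340,205) with its narrow end at the top (340,167); its wide end is hidden by the fingers. I'll back off along -y for a second full view.

```bash
python3 -m crank '[[[-0.9,0,0],[0,0,0]],[[-0.9,0,0],[0,0,0]],[[-0.9,0,0],[0,0,0]],[[-0.9,0,0],[0,0,0]],[[0,0,0],[0,0,0]],[[0,0,0],[0,0,0]]]'
cat > m.py <<'E'
from h import *
def mask(I,seed):
    h=cv2.cvtColor(I,cv2.COLOR_BGR2HSV)
    m=((h[:,:,2]<140)&(h[:,:,1]>80)&(I[:,:,1]>0.33*I[:,:,2])&(I[:,:,2]>40)).astype(np.uint8)
    k,l,st,ce=cv2.connectedComponentsWithStats(m);i=l[seed[1],seed[0]]
    c=cv2.findContours((l==i).astype(np.uint8),0,1)[0]; c=max(c,key=cv2.contourArea)
    return cv2.convexHull(c).reshape(-1,2),st[i],ce[i]
E
python3 - <<'E'
from m import *
s,i=snap('wrist','w3.png');np.save('w3p.npy',s['eef_pos']);np.save('w3r.npy',s['eef_rot'])
s2=dict(eef_pos=np.load('w2p.npy'),eef_rot=np.load('w2r.npy'))
I2=cv2.imread('pics/w2.png');I3=cv2.imread('pics/w3.png')
print(I2[190,340],I3[290,340],s['eef_pos'])
E
```

```text
time_s: 4.18
eef_pos: [539.6, 144.2, 207.0]
eef_rot: [[0.01, 1.0, 0.0], [1.0, -0.01, 0.0], [0.0, 0.0, -1.0]]
ft_force: [-1.0, 0.3, 0.4]
gripper_width: 0.001
grasp_force: 0.0
[ 49  67 105] [62 56 54] [539.6433557  144.19498824 207.04034392]
```

View pics/w3.png

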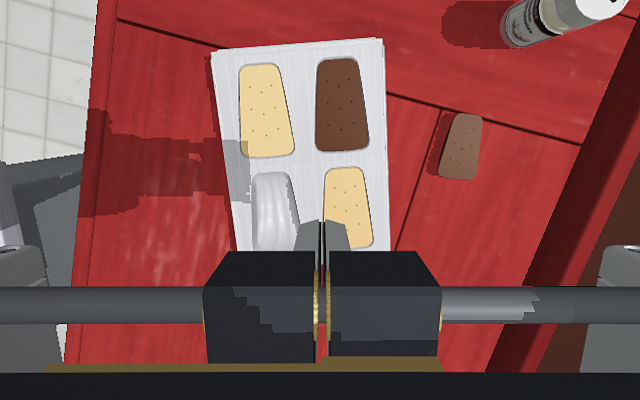

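The whole choc is visible: narrow end at about (335,59), wide end at about (343,151). The tin is turned slightly.

```bash
python3 - <<'E'
from m import *
L=lambda n:dict(eef_pos=np.load(n+'p.npy'),eef_rot=np.load(n+'r.npy'))
I2=cv2.imread('pics/w2.png');I3=cv2.imread('pics/w3.png')
h3,st3,c3=mask(I3,(340,100));h2,st2,c2=mask(I2,(340,190));print(st3,c3,st2)
s3=L('w3');s2=L('w2')
def tail(h): # min-row edge: mean of hull points within 3 px of the top
    e=h[h[:,1]<=h[:,1].min()+3]; return [(e[:,0].min()+e[:,0].max())/2,e[:,1].min()]
o3,d3=ray('wrist',[tail(h3)],s3);o2,d2=ray('wrist',[tail(h2)],s2)
print('tail tri',tri(o3,d3[0],o2,d2[0]),tail(h3),tail(h2))
p=onz('wrist',h3,25,s3)[:,:2].astype(np.float32)
r=cv2.minAreaRect(p);print(r,cv2.boxPoints(r).round(1).tolist())
# axis from flank edges: midline points by slicing along y
poly=p; ys=np.linspace(p[:,1].min()+12,p[:,1].max()-12,12);mid=[];w=[]
for y in ys:
    xs=[]
    for a,b in zip(poly,np.roll(poly,-1,0)):
        if (a[1]-y)*(b[1]-y)<0: xs.append(a[0]+(y-a[1])/(b[1]-a[1])*(b[0]-a[0]))
    mid.append(np.mean(xs));w.append(max(xs)-min(xs))
k=np.polyfit(ys,mid,1);print('slope dx/dy',k,np.round(w,1),p[:,1].min(),p[:,1].max())
yc=(p[:,1].min()+p[:,1].max())/2;print('centre',np.polyval(k,yc),yc)
# tin outline corners
hs=cv2.cvtColor(I3,cv2.COLOR_BGR2HSV)
# plain mask
def ym(I,seed):
    h=cv2.cvtColor(I,cv2.COLOR_BGR2HSV);m=((h[:,:,0]>14)&(h[:,:,0]<35)&(h[:,:,1]>60)&(h[:,:,2]>150)).astype(np.uint8)
    k,l,st,ce=cv2.connectedComponentsWithStats(m);i=l[seed[1],seed[0]]
    c=max(cv2.findContours((l==i).astype(np.uint8),0,1)[0],key=cv2.contourArea).reshape(-1,2);return cv2.convexHull(c).reshape(-1,2)
q=onz('wrist',ym(I3,(265,110)),25,s3);print('plain y',q.min(0),q.max(0))
# heights by tin-plain corner tri
print('plain tri',tri(*[f for s,I,sd in((s3,I3,(265,110)),(s2,I2,(265,200))) for f in (lambda od:(od[0],od[1][0]))(ray('wrist',[tail(ym(I,sd))],s))]))
# choc centroid in static top view from t2
E
```

```text
[ 316   59   52   92 4169] [339.43031902 106.8385704 ] [ 317  165   48   80 2716]
tail tri (array([557.84833802, 265.76804884,  23.58614955]), np.float64(0.6285243416972549)) [np.float64(338.0), np.int32(59)] [np.float64(338.0), np.int32(165)]
((561.7091064453125, 219.7598114013672), (91.48734283447266, 54.44884490966797), 89.44776916503906) [[534.0, 174.3000030517578], [588.5, 173.8000030517578], [589.4000244140625, 265.20001220703125], [534.9000244140625, 265.79998779296875]]
slope dx/dy [-6.96009894e-02  5.74478286e+02] [54.3 54.  52.9 51.8 50.7 49.6 48.4 47.2 45.9 44.5 43.1 41.6] 174.00172 265.5562
centre 559.1814529642816 219.77896
plain y [453.80359662 168.31048955  25.        ] [509.59683462 261.4465751   25.        ]
plain tri (array([477.07499267, 261.58812534,  24.77279068]), np.float64(0.6937830269808379))
```

```bash
python3 -m crank '[[[0.76,0.106,0.96],[0,0,0]],[[0.76,0.106,0.96],[0,0,0]],[[0.76,0.106,0.96],[0,0,0]],[[0.76,0.106,0.96],[0,0,0]],[[0.76,0.106,0.96],[0,0,0]],[[0,0,0],[0,0,-0.66]],[[0,0,0],[0,0,0]],[[0,0,0],[0,0,0]]]'
cat > loc.py <<'E'
from h import *
import sys
C=np.array([559.2,219.8]);u=np.array([-0.0695,0.9976]);v=np.array([0.9976,0.0695])
def local():
    s=manip.state();p=s['eef_pos'];R=s['eef_rot'];d=p[:2]-C
    th=np.degrees(np.arctan2(-R[:,2]@np.r_[-u,0]*-1,-R[2,2]))
    print('s %.1f lat %.1f h %.1f tilt %.1f yaw %.3f F %s'%(d@u,d@v,p[2],th,np.arctan2(-R[:2,1]@u,R[:2,1]@v),np.round(s['ft_force'],1)))
    return s,R
s,R=local()
if len(sys.argv)>1: # target s lat h
    t=[float(x) for x in sys.argv[1:4]];P=np.r_[C+t[0]*u+t[1]*v,t[2]]
    print('shares',(R.T@(P-s['eef_pos'])/30).round(3))
E
python3 loc.py 38 0 27
```

```text
time_s: 4.9
eef_pos: [555.8, 260.2, 63.0]
eef_rot: [[-0.072, 0.997, 0.0], [0.997, 0.072, 0.0], [0.0, 0.0, -1.0]]
ft_force: [-0.2, 0.3, 0.1]
gripper_width: 0.007
grasp_force: 0.0
s 40.5 lat -0.6 h 63.0 tilt -0.0 yaw -0.003 F [-0.2  0.3  0.1]
shares [-0.084  0.019  1.2  ]
```

```bash
python3 -m crank '[[[-0.04,0.01,0.55],[0,0,0]],[[-0.04,0.01,0.55],[0,0,0]],[[0,0,0.04],[0,0,0]],[[0,0,0],[0,0,0]]]'
python3 loc.py 38 0 25; python3 -c "
from h import *
s,i=snap('wrist');cv2.imwrite('pics/w4.png',cv2.resize(i[60:300,200:480,::-1],None,fx=2,fy=2))"
```

```text
time_s: 5.23
eef_pos: [556.8, 256.8, 29.3]
eef_rot: [[-0.072, 0.997, 0.0], [0.997, 0.072, 0.0], [0.0, 0.0, -1.0]]
ft_force: [1.0, 0.2, -0.1]
gripper_width: 0.006
grasp_force: 0.0
s 37.1 lat 0.2 h 29.3 tilt -0.0 yaw -0.002 F [ 1.   0.2 -0.1]
shares [ 0.031 -0.006  0.145]
```

View pics/w4.png

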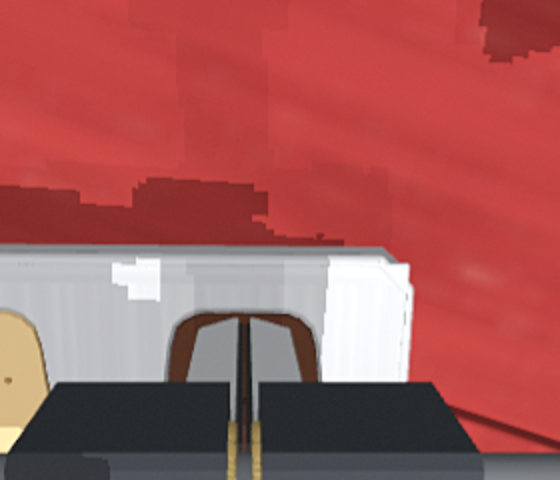

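The shut fingers sit centred over the narrow end (tips at about (243,318) in the crop) and just short of its edge. Next I touch down.

```bash
python3 -m crank '[[[0.02,0,0.1],[0,0,0]],[[0.01,0,0.05],[0,0,0]],[[0,0,0],[0,0,0]]]'; python3 loc.py
```

```text
time_s: 5.53
eef_pos: [556.9, 258.2, 24.9]
eef_rot: [[-0.074, 0.997, 0.001], [0.997, 0.074, 0.0], [0.0, 0.001, -1.0]]
ft_force: [0.5, -0.4, 1.3]
gripper_width: 0.005
grasp_force: 0.4
s 38.4 lat 0.4 h 24.9 tilt -0.0 yaw -0.004 F [ 0.5 -0.4  1.3]
```

```bash
python3 -m crank '[[[-0.038,0,0.055],[0,-0.208,0]],[[-0.038,0,0.032],[0,-0.208,0]],[[-0.038,0,0.032],[0,-0.208,0]],[[-0.038,0,0.032],[0,-0.208,0]],[[-0.038,0,0.032],[0,-0.208,0]],[[-0.038,0,0.032],[0,-0.208,0]]]'; python3 loc.py
```

```text
time_s: 6.03
eef_pos: [558.1, 251.3, 19.8]
eef_rot: [[-0.073, 0.997, 0.014], [0.986, 0.074, -0.149], [-0.149, 0.003, -0.989]]
ft_force: [-0.6, 1.5, 7.7]
gripper_width: 0.002
grasp_force: 4.0
s 31.5 lat 1.0 h 19.8 tilt 8.6 yaw -0.005 F [-0.6  1.5  7.7]
```

```bash
python3 -m crank '[[[-0.038,0,0.032],[0,-0.208,0]],[[-0.038,0,0.032],[0,-0.208,0]],[[-0.038,0,0.032],[0,-0.208,0]],[[-0.038,0,0.032],[0,-0.208,0]],[[-0.038,0,0.032],[0,-0.208,0]],[[-0.038,0,0.032],[0,-0.208,0]],[[-0.038,0,0.032],[0,-0.208,0]],[[-0.038,0,0.032],[0,-0.208,0]]]'; python3 loc.py
```

```text
time_s: 6.7
eef_pos: [558.9, 241.0, 14.6]
eef_rot: [[-0.069, 0.997, 0.028], [0.937, 0.074, -0.341], [-0.342, 0.003, -0.94]]
ft_force: [-0.1, 3.9, 8.5]
gripper_width: 0.009
grasp_force: 4.3
s 21.1 lat 1.1 h 14.6 tilt 20.0 yaw -0.005 F [-0.1  3.9  8.5]
```

```bash
python3 -m crank '[[[-0.038,0,0.032],[0,-0.208,0]],[[-0.038,0,0.032],[0,-0.208,0]],[[-0.038,0,0.032],[0,-0.208,0]],[[-0.038,0,0.032],[0,-0.208,0]],[[-0.038,0,0.032],[0,-0.208,0]],[[-0.038,0,0.032],[0,-0.208,0]],[[-0.038,0,0.032],[0,-0.208,0]],[[-0.038,0,0.032],[0,-0.208,0]],[[0,0,0],[0,0,0]]]'; python3 loc.py; python3 -c "
from h import *
s,i=snap('scene');cv2.imwrite('pics/s5.png',cv2.resize(i[150:270,240:400,::-1],None,fx=4,fy=4))"
```

```text
time_s: 7.45
eef_pos: [559.6, 229.7, 11.3]
eef_rot: [[-0.063, 0.997, 0.042], [0.85, 0.075, -0.521], [-0.523, 0.003, -0.853]]
ft_force: [0.1, 3.1, 8.8]
gripper_width: 0.003
grasp_force: 4.6
s 9.9 lat 1.1 h 11.3 tilt 31.5 yaw -0.006 F [0.1 3.1 8.8]
```

View pics/s5.png

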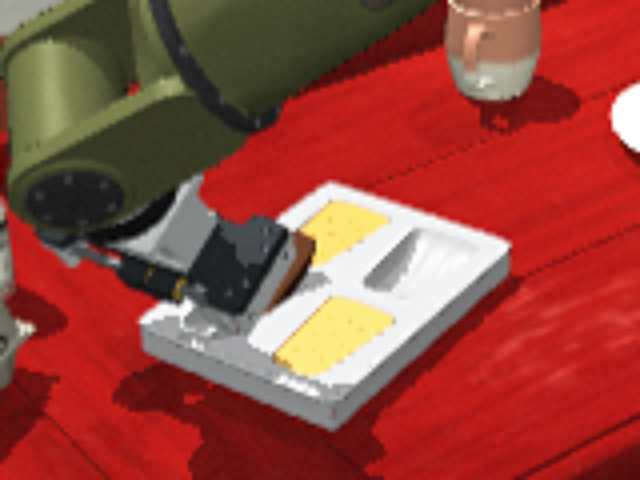

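The fan's wide end now stands clear at about (305,245) in the crop, behind the fingers. I'll rock it slightly further, then back off along the tool axis.

```bash
python3 -m crank '[[[-0.038,0,0.032],[0,-0.208,0]],[[-0.038,0,0.032],[0,-0.208,0]],[[0,0,0],[0,0,0]],[[0,0,-0.05],[0,0,0]],[[0,0,-0.05],[0,0,0]],[[0,0,-0.1],[0,0,0]],[[0,0,-0.5],[0,0,0]],[[0,0,-0.9],[0,0,0]],[[0,0,-0.9],[0,0,0]],[[0,0,-0.9],[0,0,0]]]'
python3 -m crank '[[[0,0,-0.9],[0,0.9,0]],[[0,0,-0.9],[0,0.9,0]],[[0,0,-0.9],[0,0.9,0]],[[0,0,-0.5],[0,0.9,0]],[[0,0,0],[0,0.9,0]],[[0,0,0],[0,0.5,0]],[[0,0,0],[0,0,0]]]' 1
python3 loc.py -60 0 150
```

```text
time_s: 8.33
eef_pos: [554.4, 283.6, 94.7]
eef_rot: [[-0.061, 0.997, 0.041], [0.824, 0.074, -0.563], [-0.564, -0.001, -0.826]]
ft_force: [-0.3, -0.0, -0.2]
gripper_width: 0.003
grasp_force: 0.0
time_s: 8.92
eef_pos: [552.1, 323.6, 180.2]
eef_rot: [[-0.072, 0.997, 0.001], [0.997, 0.072, 0.004], [0.004, 0.001, -1.0]]
ft_force: [0.6, 0.4, 0.8]
gripper_width: 0.465
grasp_force: 0.0
s 104.0 lat 0.2 h 180.2 tilt -0.2 yaw -0.002 F [0.6 0.4 0.8]
shares [-5.472 -0.017  0.986]
```

```bash
python3 -m crank '[[[-0.92,0,0],[0,0,0]],[[-0.92,0,0],[0,0,0]],[[-0.92,0,0],[0,0,0]],[[-0.92,0,0],[0,0,0]],[[-0.92,0,0],[0,0,0]],[[-0.92,0,0],[0,0,0]],[[0,0,0],[0,0,0]],[[0,0,0],[0,0,0]]]'
python3 -c "
from h import *
s,i=snap('wrist','w6.png');np.save('w6p.npy',s['eef_pos']);np.save('w6r.npy',s['eef_rot'])"
python3 -m crank '[[[-0.8,0,0],[0,0,0]],[[-0.8,0,0],[0,0,0]],[[0,0,0],[0,0,0]],[[0,0,0],[0,0,0]]]'
python3 -c "
from h import *
s,i=snap('wrist','w7.png');np.save('w7p.npy',s['eef_pos']);np.save('w7r.npy',s['eef_rot'])
a=cv2.imread('pics/w6.png')[0:300,160:480];b=cv2.imread('pics/w7.png')[0:300,160:480];cv2.imwrite('pics/w67.png',np.hstack([a,b]))"
```

```text
time_s: 9.58
eef_pos: [563.9, 159.4, 178.9]
eef_rot: [[-0.073, 0.997, -0.001], [0.997, 0.073, -0.001], [-0.001, -0.001, -1.0]]
ft_force: [-0.6, 0.2, -0.3]
gripper_width: 0.993
grasp_force: 0.0
time_s: 9.97
eef_pos: [567.4, 112.6, 178.9]
eef_rot: [[-0.074, 0.997, -0.001], [0.997, 0.074, 0.0], [0.0, -0.001, -1.0]]
ft_force: [-0.8, -0.2, 0.1]
gripper_width: 0.998
grasp_force: 0.0
```

View pics/w67.png

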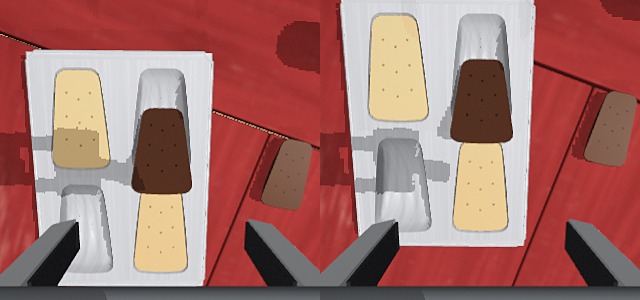

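The fan stays tipped by itself: tail at about (162,110), wide end at (162,192) in the left crop, with the bare hollow showing behind it. I'll triangulate its ends.

```bash
python3 - <<'E'
from m import *
from loc import C,u,v
L=lambda n:dict(eef_pos=np.load(n+'p.npy'),eef_rot=np.load(n+'r.npy'))
E={}
for n,sd in(('w6',(322,150)),('w7',(322,100))):
    h,st,ce=mask(cv2.imread(f'pics/{n}.png'),sd);print(n,st)
    y0,y1=h[:,1].min(),h[:,1].max();t=h[h[:,1]<=y0+2];b=h[h[:,1]>=y1-2]
    pts=[[t[:,0].min()/2+t[:,0].max()/2,y0],[b[:,0].min()/2+b[:,0].max()/2,y1+.5],[h[:,0].min(),h[h[:,0].argmin(),1]],[h[:,0].max(),h[h[:,0].argmax(),1]]]
    E[n]=ray('wrist',pts,L(n));print(np.round(pts,1).tolist())
for k,nm in enumerate(['tail','wide','wl','wr']):
    P,e=tri(E['w6'][0],E['w6'][1][k],E['w7'][0],E['w7'][1][k]);d=P[:2]-C;print(nm,P.round(1),'gap',e.round(2),'s,lat',(d@u).round(1),(d@v).round(1))
E
```

```text
s -106.9 lat 0.8 h 178.9 tilt -0.0 yaw -0.005 F [-0.1  1.7 -0.2]
w6 [ 292  108   60   86 4237]
[[322.0, 108.0], [324.0, 193.5], [292.0, 186.0], [351.0, 179.0]]
w7 [ 291   60   62   83 4274]
[[321.0, 60.0], [323.0, 142.5], [291.0, 136.0], [352.0, 130.0]]
tail [558.3 232.6  -0.8] gap 0.99 s,lat 12.8 0.0
wide [566.  155.2  56.1] gap 0.88 s,lat -64.9 2.3
wl [535.9 158.2  46.9] gap 0.11 s,lat -59.9 -27.5
wr [591.9 167.4  38.2] gap 0.08 s,lat -54.5 29.0
```

```bash
python3 -m crank '[[[0,0,0],[0,-0.9,0]],[[0,0,0],[0,-0.9,0]],[[0,0,0],[0,-0.9,0]],[[0,0,0],[0,-0.9,0]],[[0,0,0],[0,-0.9,0]],[[0,0,0],[0,-0.45,0]],[[0,0,0],[0,0,0]],[[0,0,0],[0,0,0]]]' 1 15
python3 loc.py -30.3 0.6 88.7
```

```text
time_s: 10.68
eef_pos: [567.2, 113.8, 178.5]
eef_rot: [[-0.064, 0.997, 0.042], [0.828, 0.076, -0.556], [-0.558, -0.001, -0.83]]
ft_force: [0.0, -0.4, 0.6]
gripper_width: 1.002
grasp_force: 0.0
s -106.3 lat 0.6 h 178.5 tilt 33.9 yaw -0.007 F [ 0.  -0.4  0.6]
shares [3.771 0.018 1.073]
```

```bash
python3 -m crank '[[[0.94,0,0.2],[0,0,0]],[[0.94,0,0.2],[0,0,0]],[[0.94,0,0.2],[0,0,0]],[[0.94,0,0.2],[0,0,0]],[[0,0,0.27],[0,0,0]],[[0,0,0],[0,0,0]],[[0,0,0],[0,0,0]]]'
python3 loc.py -63.9 0.6 39.5
```

```text
time_s: 11.27
eef_pos: [562.2, 187.0, 90.1]
eef_rot: [[-0.06, 0.997, 0.041], [0.828, 0.073, -0.556], [-0.558, 0.001, -0.83]]
ft_force: [0.4, -0.8, 0.2]
gripper_width: 1.0
grasp_force: 0.0
s -33.0 lat 0.7 h 90.1 tilt 33.9 yaw -0.004 F [ 0.4 -0.8  0.2]
shares [ 0.085 -0.009  1.976]
```

```bash
python3 -m crank '[[[0.04,0,0.5],[0,0,0]],[[0.04,0,0.5],[0,0,0]],[[0,0,0.5],[0,0,0]],[[0,0,0.38],[0,0,0]],[[0,0,0.1],[0,0,0]],[[0,0,0],[0,0,0]],[[0,0,0],[0,0,0]]]'
python3 loc.py -63.9 0.6 39.5
python3 - <<'E'
from h import *
a=manip.read_camera('scene')[140:270,240:400,::-1]; b=manip.read_camera('wrist')[60:320,160:480,::-1]
cv2.imwrite('pics/g8.png',np.hstack([cv2.resize(a,(400,325)),cv2.resize(b,(400,325))]))
E
```

```text
time_s: 11.85
eef_pos: [564.7, 156.5, 39.8]
eef_rot: [[-0.06, 0.997, 0.042], [0.827, 0.074, -0.557], [-0.558, 0.001, -0.83]]
ft_force: [-0.4, -0.3, 0.4]
gripper_width: 1.0
grasp_force: 0.0
s -63.5 lat 1.0 h 39.8 tilt 33.9 yaw -0.004 F [-0.4 -0.3  0.4]
shares [-0.005 -0.015  0.016]
```

View pics/g8.png

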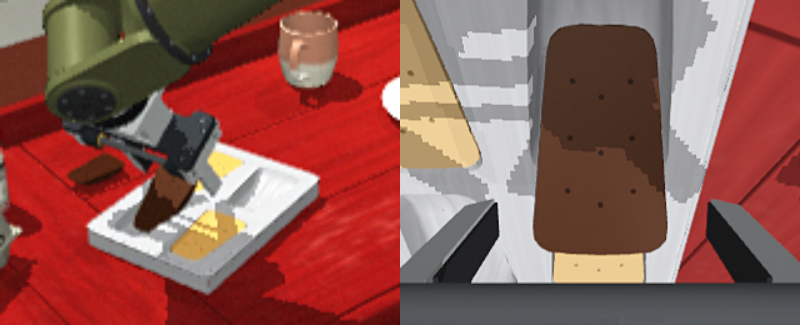

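The fingers straddle the wide end evenly (40 px gap each side in the right crop). Now I close.

```bash
python3 -m crank '[[[0,0,0],[0,0,0]],[[0,0,0],[0,0,0]],[[0,0,0],[0,0,0]],[[0,0,0],[0,0,0]],[[0,0,0],[0,0,0]],[[0,0,0],[0,0,0]],[[0,0,0],[0,0,0]],[[0,0,0],[0,0,0]],[[0,0,0],[0,0,0]]]' 0 15
python3 loc.py
```

```text
time_s: 12.7
eef_pos: [564.1, 156.4, 38.8]
eef_rot: [[-0.062, 0.997, 0.041], [0.827, 0.074, -0.557], [-0.559, -0.0, -0.829]]
ft_force: [0.7, 0.4, 0.1]
gripper_width: 0.603
grasp_force: 15.0
s -63.6 lat 0.5 h 38.8 tilt 34.0 yaw -0.005 F [0.7 0.4 0.1]
```

```bash
python3 -m crank '[[[-0.056,0,-0.083],[0,0,0]],[[-0.112,0,-0.166],[0,0,0]],[[-0.224,0,-0.332],[0,0,0]],[[-0.28,0,-0.415],[0,0,0]],[[-0.336,0,-0.5],[0,0,0]],[[-0.336,0,-0.5],[0,0,0]],[[-0.336,0,-0.5],[0,0,0]],[[-0.336,0,-0.5],[0,0,0]],[[-0.336,0,-0.5],[0,0,0]],[[-0.336,0,-0.5],[0,0,0]],[[0,0,0],[0,0,0]]]'
python3 loc.py; python3 - <<'E'
from h import *
a=manip.read_camera('scene')[140:270,240:400,::-1]; b=manip.read_camera('wrist')[60:320,160:480,::-1]
cv2.imwrite('pics/g9.png',np.hstack([cv2.resize(a,(400,325)),cv2.resize(b,(400,325))]))
E
```

```text
time_s: 13.62
eef_pos: [565.2, 157.0, 188.4]
eef_rot: [[-0.058, 0.997, 0.047], [0.829, 0.074, -0.555], [-0.557, 0.007, -0.831]]
ft_force: [-0.1, -0.1, -0.6]
gripper_width: 0.605
grasp_force: 15.0
s -63.1 lat 1.6 h 188.4 tilt 33.8 yaw -0.005 F [-0.1 -0.1 -0.6]
```

View pics/g9.png

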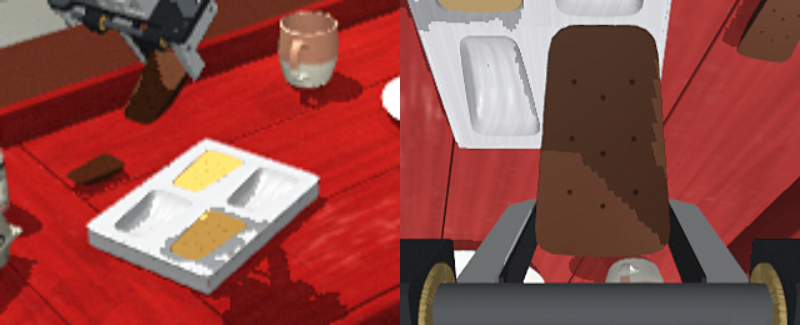

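The fan is held firmly, unchanged in the grip, and clear of the tin. Next I level it and carry it over to the plate.

```bash
python3 -m crank '[[[0,0,0],[0,0.5,0]],[[0,0,0],[0,0.8,0]],[[0,0,0],[0,0.8,0]],[[0,0,0],[0,0.8,0]],[[0,0,0],[0,0.8,0]],[[0,0,0],[0,0.8,0]],[[0,0,0],[0,0.42,0]],[[0,0,0],[0,0,0]]]'
cat > to.py <<'E'
from h import *
import sys
s=manip.state();R=s['eef_rot'];P=np.array([float(x) for x in sys.argv[1:4]])
print(s['eef_pos'].round(1),s['ft_force'].round(1),s['gripper_width'],'shares',(R.T@(P-s['eef_pos'])/30).round(3))
E
python3 to.py 420.7 -287.6 120
```

```text
time_s: 14.38
eef_pos: [564.0, 154.9, 182.4]
eef_rot: [[-0.071, 0.997, -0.001], [0.997, 0.071, -0.001], [-0.001, -0.001, -1.0]]
ft_force: [-0.3, -0.4, 0.3]
gripper_width: 0.603
grasp_force: 15.0
[564.  154.9 182.4] [-0.3 -0.4  0.3] 0.6027864530323254 shares [-14.371  -5.814   2.098]
```

```bash
python3 -m crank '[[[-0.3,-0.12,0],[0,0,0]],[[-0.6,-0.24,0],[0,0,0]],[[-0.75,-0.3,0.1],[0,0,0]],[[-0.75,-0.3,0.1],[0,0,0]],[[-0.75,-0.3,0.1],[0,0,0]],[[-0.75,-0.3,0.1],[0,0,0]],[[-0.75,-0.3,0.1],[0,0,0]],[[-0.75,-0.3,0.1],[0,0,0]],[[-0.75,-0.3,0.1],[0,0,0]],[[-0.75,-0.3,0.1],[0,0,0]],[[-0.75,-0.3,0.1],[0,0,0]],[[-0.75,-0.3,0.1],[0,0,0]]]'
python3 -m crank '[[[-0.75,-0.3,0.1],[0,0,0]],[[-0.75,-0.3,0.1],[0,0,0]],[[-0.75,-0.3,0.1],[0,0,0]],[[-0.75,-0.3,0.1],[0,0,0]],[[-0.75,-0.3,0.1],[0,0,0]],[[-0.75,-0.3,0.1],[0,0,0]],[[-0.75,-0.3,0.1],[0,0,0]],[[-0.5,-0.2,0.1],[0,0,0]],[[-0.2,-0.1,0],[0,0,0]],[[0,0,0],[0,0,0]],[[0,0,0],[0,0,0]]]'
python3 to.py 420.7 -287.6 30
python3 - <<'E'
from m import *
s,I=snap('wrist','w10.png');I=I[:,:,::-1].copy()
h,st,ce=mask(I,(325,150));print(st,ce)
y0,y1=h[:,1].min(),h[:,1].max();t=h[h[:,1]<=y0+3];tm=[t[:,0].min()/2+t[:,0].max()/2,y0]
c,o,Rc=cam('wrist',s);o,d=ray('wrist',[tm,[ce[0],y1]],s)
R=s['eef_rot'];T=lambda p:(R.T@(p-s['eef_pos']))
print('o,d tool',T(o).round(1),(d@R).round(3))
for z in(10,13,16,19,22): print(z,[T(onz('wrist',[tm,[ce[0],y1]],s['eef_pos'][2]+z,s)[k]).round(1).tolist() for k in(0,1)])
hs=cv2.cvtColor(I,cv2.COLOR_BGR2HSV);m=((hs[:,:,1]<50)&(hs[:,:,2]>150)).astype(np.uint8)
k,l,st,ce=cv2.connectedComponentsWithStats(m)
for i in range(1,k):
    if st[i,4]>800: print(st[i],ce[i])
E
```

```text
time_s: 15.38
eef_pos: [481.3, -103.1, 153.3]
eef_rot: [[-0.076, 0.997, -0.002], [0.997, 0.076, -0.004], [-0.004, -0.002, -1.0]]
ft_force: [0.4, -0.5, -1.5]
gripper_width: 0.601
grasp_force: 15.0
time_s: 16.3
eef_pos: [423.7, -285.1, 130.2]
eef_rot: [[-0.074, 0.997, -0.001], [0.997, 0.074, -0.003], [-0.003, -0.001, -1.0]]
ft_force: [1.0, 0.9, -0.4]
gripper_width: 0.601
grasp_force: 15.0
[ 423.7 -285.1  130.2] [ 1.   0.9 -0.4] 0.6013185317186892 shares [-0.066 -0.104  3.342]
[  268    80   108   186 17393] [321.77174725 176.57977347]
o,d tool [  65.6    0.2 -178.7] [[ 1.040e-01  1.000e-03  1.051e+00]
 [-4.330e-01  0.000e+00  9.260e-01]]
10 [[82.3, 0.3, -10.2], [-13.4, 0.3, -10.0]]
13 [[82.0, 0.3, -13.2], [-12.0, 0.3, -13.0]]
16 [[81.7, 0.3, -16.2], [-10.6, 0.3, -16.0]]
19 [[81.4, 0.3, -19.2], [-9.2, 0.3, -19.0]]
22 [[81.1, 0.3, -22.2], [-7.8, 0.3, -22.0]]
[   0   25   39  222 5294] [ 13.23724972 115.16414809]
[  213    33   218   191 20967] [321.15758096 120.99399056]
```

View pics/w10.png

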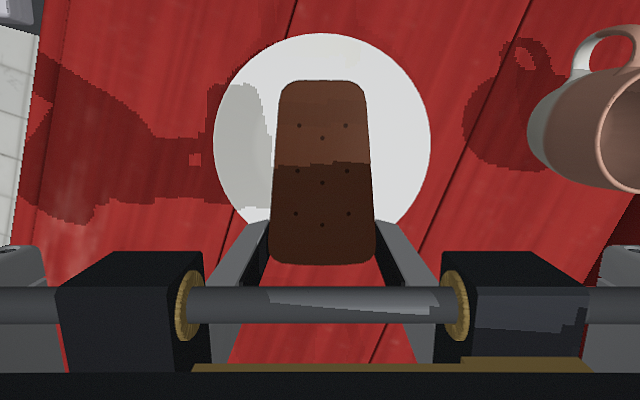

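The fan hangs level over the plate (tail (322,80), wide end (322,264)), with the mug well to the right. Lowering now.

```bash
python3 -m crank '[[[-0.02,-0.03,0.6],[0,0,0]],[[-0.02,-0.03,0.7],[0,0,0]],[[-0.02,-0.03,0.7],[0,0,0]],[[0,-0.01,0.6],[0,0,0]],[[0,0,0.5],[0,0,0]],[[0,0,0.24],[0,0,0]],[[0,0,0.2],[0,0,0]],[[0,0,0.2],[0,0,0]],[[0,0,0],[0,0,0]],[[0,0,0],[0,0,0]]]'
python3 to.py 420.7 -287.6 10
```

```text
time_s: 17.18
eef_pos: [421.2, -288.0, 18.6]
eef_rot: [[-0.074, 0.997, 0.001], [0.997, 0.074, -0.003], [-0.003, 0.0, -1.0]]
ft_force: [0.1, 0.6, -0.5]
gripper_width: 0.605
grasp_force: 15.0
[ 421.2 -288.    18.6] [ 0.1  0.6 -0.5] 0.604872736298481 shares [ 0.016 -0.015  0.286]
```

```bash
python3 -m crank '[[[0,0,0.06],[0,0,0]],[[0,0,0.06],[0,0,0]],[[0,0,0.06],[0,0,0]],[[0,0,0.05],[0,0,0]],[[0,0,0],[0,0,0]],[[0,0,0],[0,0,0]]]'
python3 to.py 420.7 -287.6 9
```

```text
time_s: 17.68
eef_pos: [420.9, -288.1, 11.3]
eef_rot: [[-0.074, 0.997, 0.0], [0.997, 0.074, -0.003], [-0.003, -0.0, -1.0]]
ft_force: [-0.1, -0.1, -0.9]
gripper_width: 0.6
grasp_force: 15.0
[ 420.9 -288.1   11.3] [-0.1 -0.1 -0.9] 0.599543694054189 shares [ 0.016 -0.004  0.075]
```

```bash
python3 -m crank '[[[0,0,0.03],[0,0,0]],[[0,0,0.02],[0,0,0]],[[0,0,0],[0,0,0]],[[0,0,0],[0,0,0]]]'
python3 to.py 420.7 -287.6 9
```

```text
time_s: 18.02
eef_pos: [421.0, -288.1, 9.8]
eef_rot: [[-0.074, 0.997, 0.0], [0.997, 0.074, -0.003], [-0.003, 0.0, -1.0]]
ft_force: [0.4, 0.6, -0.3]
gripper_width: 0.605
grasp_force: 15.0
[ 421.  -288.1    9.8] [ 0.4  0.6 -0.3] 0.6046246711630019 shares [ 0.018 -0.007  0.027]
```

```bash
python3 -m crank '[[[0,0,0.035],[0,0,0]],[[0,0,0],[0,0,0]],[[0,0,0],[0,0,0]]]'
python3 to.py 420.7 -287.6 9
```

```text
time_s: 18.27
eef_pos: [421.0, -288.3, 8.9]
eef_rot: [[-0.074, 0.997, 0.001], [0.997, 0.074, -0.003], [-0.003, 0.0, -1.0]]
ft_force: [0.1, -1.8, 0.7]
gripper_width: 0.601
grasp_force: 15.0
[ 421.  -288.3    8.9] [ 0.1 -1.8  0.7] 0.6012036035254574 shares [ 0.023 -0.01  -0.003]
```

```bash
python3 -m crank '[[[0,0,0.03],[0,0,0]],[[0,0,0],[0,0,0]],[[0,0,0],[0,0,0]]]'
python3 to.py 420.7 -287.6 9
```

```text
time_s: 18.52
eef_pos: [421.1, -288.3, 8.0]
eef_rot: [[-0.074, 0.997, 0.001], [0.997, 0.074, -0.003], [-0.003, 0.001, -1.0]]
ft_force: [1.3, -2.2, 2.8]
gripper_width: 0.598
grasp_force: 15.0
[ 421.1 -288.3    8. ] [ 1.3 -2.2  2.8] 0.5981388497663827 shares [ 0.025 -0.012 -0.032]
```

Contact is felt (about 3 N), so I release gently and rise.

```bash
python3 -m crank '[[[0,0,0],[0,0,0]],[[0,0,0],[0,0,0]],[[0,0,0],[0,0,0]],[[0,0,0],[0,0,0]],[[0,0,0],[0,0,0]],[[0,0,0],[0,0,0]]]' 0.76 5
python3 to.py 420.7 -287.6 9
python3 -m crank '[[[0,0,-0.1],[0,0,0]],[[0,0,-0.2],[0,0,0]],[[0,0,-0.4],[0,0,0]],[[0,0,-0.8],[0,0,0]],[[0,0,-0.9],[0,0,0]],[[0,0,-0.9],[0,0,0]],[[0,0,-0.9],[0,0,0]],[[-0.5,0,-0.9],[0,0,0]],[[-0.9,0,0],[0,0,0]],[[-0.9,0,0],[0,0,0]],[[0,0,0],[0,0,0]],[[0,0,0],[0,0,0]]]'
python3 - <<'E'
from m import *
s,I=snap('wrist');a=I[0:300,120:520,::-1];b=manip.read_camera('scene')[130:280,240:460,::-1]
cv2.imwrite('pics/f11.png',np.hstack([a,cv2.resize(b,(400,300))]))
I=I[:,:,::-1].copy();cv2.imwrite('pics/w11.png',I);np.save('w11p.npy',s['eef_pos']);np.save('w11r.npy',s['eef_rot'])
E
```

```text
time_s: 19.02
eef_pos: [420.9, -288.0, 7.8]
eef_rot: [[-0.074, 0.997, 0.0], [0.997, 0.074, -0.002], [-0.002, -0.0, -1.0]]
ft_force: [0.4, 0.4, -0.5]
gripper_width: 0.757
grasp_force: 0.0
[ 420.9 -288.     7.8] [ 0.4  0.4 -0.5] 0.7571189561627788 shares [ 0.013 -0.005 -0.041]
time_s: 20.02
eef_pos: [425.7, -357.0, 161.2]
eef_rot: [[-0.073, 0.997, 0.0], [0.997, 0.073, -0.002], [-0.002, -0.0, -1.0]]
ft_force: [-0.0, 0.2, -0.7]
gripper_width: 0.763
grasp_force: 0.0
```

View pics/f11.png

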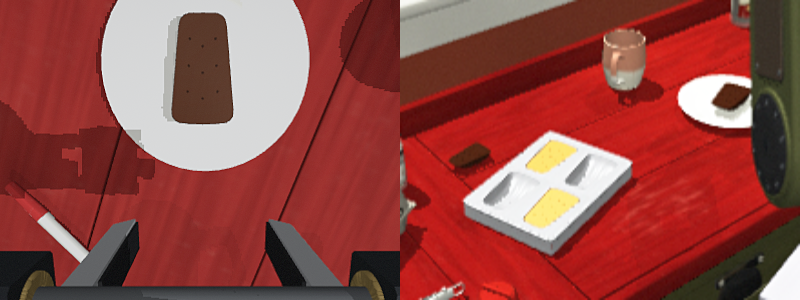

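The fan lies flat in the middle of the plate (centre (204,68), plate centre about (205,67)). The plain ones, the mug and the timer look untouched.

```bash
python3 -c "
from cell import manip
print(manip.hand_in())"
```

```text
the job is handed in; nothing more can be done
None
```

I rocked the chocolate fan up in its hollow, gripped it by its wide end and laid it flat in the middle of the plate; the job is handed in at about 20 s, and the last pictures show nothing else disturbed.

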